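# Register a flow-cell module in the corner of its alignment stop

### The arm

A 6-joint arm with a two-finger parallel gripper is mounted at the origin on a cart in front of the work surface, level with it; the furniture and walls round the work are solid. World frame = base frame: x ahead of the robot, y to its left, z up, the work surface at z = 0. Lengths are in m, angles in degrees, forces in N, time in s.
With the tool pointing down it reaches from about 0.3 to 0.75 m from the base axis. Payload 8.5 kg.
Tool frame: the origin (TCP) lies midway between the tips of the shut fingers; the grasp point (between the pads) lies 19 mm behind it; z points along the fingers, y is the line along which they close (so a half turn about z gives the same grasp; the last joint's range is limited). The gripper opens to 85 mm and grips with 20 to 120 N. Pads are 22 mm wide; open, the fingers measure 114 mm over their backs; the gripper's body (76 mm by 85 mm) begins 54 mm behind the grasp point. The pads swing forward as they close: fully open they stand 13 mm farther back than shut.
Start: joints at [62.034, 21.807, 74.336, -0, 83.858, -12.336], TCP at [0.148, 0.53, 0.231] pointing down, gripper open.
Joint ranges: [-178.18, 178.18], [-50.72, 133.34], [12.68, 142.11], [-81.47, 261.47], [9.98, 163.14], [-165.26, 165.26]. Speed limits (degrees/s): [136.94, 136.94, 180, 180, 180, 180].

### API

Orientations are given as a 3x3 rotation matrix whose columns are the frame's x, y, z axes.
In Python, from rig import env, get_image, close_job gives the robot as it stands.
- The arm moves only by the tool step_arm, never from a script. Its argument "targets" is a list of rows, each a list of 2 entries, a list of its own where there are three numbers: the shift along the tool's x, y, z as a fraction of full scale, then the turn, a rotation vector about the tool's x, y, z as a fraction of full scale. In form: [[[x, y, z], [wx, wy, wz]], ...]. A call has 1 to 10 rows; each row is the pose to reach, as a shift and turn from the pose commanded when the call began, along the tool's axes at that moment; what a row does not reach only later rows make up. Full scale, the value 1, is 0.3 m for a shift and 45 degrees for a turn. A row lasts 1/12 s, in which the tool goes at most 41.7 mm and 7.16 degrees, less where a joint would pass 70% of its speed; a pose out of reach is approached as far as the arm can. A call with a number of a shift or a turn outside -1 to 1 is refused whole. A call with a gripper value outside its range is refused whole. "jaw" is the finger opening in mm, from 0 to 85.4, set as the call begins (left out, the last holds). The fingers move at their own pace and stop on an object; "grip_force" is the grip in N (left out, the last holds). Time passes only in rows, so rows that repeat a pose let the fingers close. It gives the time, the measured TCP pose, the force, the opening and the grip force at its end, in the units of the state.
- env.observe(): the state, without advancing time (a new reading comes with each control period).
- get_image(name): name is "scene" or "side" or "wrist"; returns a dict with "img" (384x512x3 uint8, red, green, blue), "z_map" (384x512 float32, m along the optical axis (not along the pixel's ray), 0 where there is no reading), "intrinsics" (3x3 intrinsics, pixels), "rvec" (rotation vector, rad) and "tvec" (3), from world to camera coordinates, as OpenCV has them. Camera axes: x right, y down, z forward; pixel columns grow to the right and rows downward; lengths in m; the calibration is good to about 2 mm. A picture is of the moment at which its call begins.
- close_job(): hands the job in; it is judged then, once.
The state is a dict: "time_s": time; "q": joint angles; "qvel": joint speeds; "joint_efforts": joint torques, N m; "position": TCP position; "tool_rot": TCP orientation; "ft_force": force on the tool from outside, world axes, zero at the start; "wrist_torque": the same for the moment, N m; "grip_width": finger opening in m; "gripper_force": force on a finger pad.
Only numpy, scipy, OpenCV 4.12 (cv2) and the standard library are available. Lean on these libraries where they do the work, as an engineer would, in place of code of your own. Each camera call takes 0.05 s, during which the arm holds its last target. There are 200 camera calls.

### The job

Push the grey-brown flow-cell module that stands on the open bench behind the gap between the pump and the blue chamber along the bench into the corner of the L-shaped aluminium alignment stop: one long side flush against the long fence all along, and the foot of the end that carries the tube fittings touching the low end stop, so that the fittings reach out over it. Only push it, gently, with the fingers, without pinching, lifting or tipping it, leave the two vials, the small bottle and the memory stick around it where they are, and finish clear of everything.

Things in the scene. Friction and masses are not known exactly. Their poses are not given: they have to be found in the camera images.
- module: Flow-cell module to push: loose grey-brown block, about 0.29 kg, 86 long (own x) x 38 wide (y) x 39 mm high. Origin: centre of its underside outline, z up. Foot: x -43 to +29 mm, y -19 to +19, 14 mm high. Body above: x -43 to +23, same width, top at 34, a small knob to 38. Two tube fittings, 9 mm thick at y +-9, z 25, reach out to x +43.
- plain_end (a point): Centre of the module's flat plain end face (own x = -43 mm), 17 mm above the bench; axes as the module's. The long sides and this end are flat and upright from the bench up to 34 mm. Mind the hand: to the near left stands the pump (130 mm high; world y > 0.20, x < 0.54), to the near right the blue chamber (106 mm high; y < 0.03, x < 0.61).
- dock: Alignment stop: bare aluminium L with screw heads, fixed to the bench beyond the module. Its origin is the seat on the bench: the module is home when its origin and axes coincide with the dock's. +x runs roughly to the robot's right, +y away from the robot, within 0.22 rad; z up. The corner is at +x, +y; it is open at -x and -y.
- fence (a point): Middle of the long fence's inner face, at bench height (dock x -57, y +19 mm); axes as the dock's. The fence is 200 mm long along x (dock x -157 to +43), 20 mm high, 16 mm thick; the face looks to -y.
- end_stop (a point): Middle of the low end stop's inner face, at bench height (dock x +29, y -3 mm); axes as the dock's. It is 44 mm long along y, 12 mm high, 14 mm thick; the face looks to -x. The module's foot meets it, and the fittings pass above it.
- vial_a: Small capped glass vial, 16 mm across, 48 mm tall, standing loose behind the long fence; origin at the centre of its underside. Leave alone.
- vial_b: Another such vial, standing loose beside the first, behind the long fence; origin at the centre of its underside. Leave alone.
- small_bottle: Small brown screw-cap bottle, 44 mm across, 85 mm tall, standing loose behind the long fence; origin at the centre of its underside. Leave alone.
- stick: Memory stick, 18 x 55 x 8 mm, lying loose to the right of the end stop, outside the L; origin at the centre of its underside. Leave alone.
Things that resemble listed ones, but are neither listed nor needed, are in the scene too. Leave any pink look-alike of the module alone.

How it is judged:
By the outcome, as a careful person would: the job done as asked, in the order asked, and still so for the second after the job is handed in, with the robot touching nothing.
It also fails if it takes over 45 s, if anything falls off the work surface, if the arm or the gripper's body presses on something with over 40 N, if the wrist force passes 120 N, or if a joint passes its speed limit or range.

## Working session

There is one attempt and no reset: what is moved stays moved. The work goes in short steps, Python scripts to look and compute and a tool call to move; the robot and the scene stay as the last step left them, time stands still between calls to the robot, and variables do not carry over. Pictures are saved under pics/ and viewed, at most 10 in all, crops included, and the job is handed in when it is done.

Besides the shell and the picture viewer there is one more tool, called after "Emit:" as a command line: name --argument value ..., lists and objects as JSON in quotes. step_arm: Moves the arm, as the interface text tells. Its arguments: {"type":"object","properties":{"targets":{"type":"array","items":{"type":"array"}},"jaw":{"type":"number"},"grip_force":{"type":"number"}},"required":["targets"]}

```bash
mkdir -p pics
cat > h.py <<'E'
import numpy as np, cv2
from rig import env, get_image, close_job
def grab(n,fn=None):
    d=get_image(n)
    if fn: cv2.imwrite(fn,d['img'][:,:,::-1])
    return d
def cloud(d):
    K=np.array(d['intrinsics']);R=cv2.Rodrigues(np.array(d['rvec'],float))[0];t=np.array(d['tvec'],float).ravel()
    z=d['z_map'];v,u=np.mgrid[:384,:512]
    P=np.stack([(u-K[0,2])/K[0,0]*z,(v-K[1,2])/K[1,1]*z,z],-1)
    W=(P-t)@R; W[z==0]=np.nan
    return W
E
python3 - <<'E'
from h import *
a=grab('scene');b=grab('side')
im=np.vstack([a['img'],b['img']])
cv2.imwrite('pics/a.png',a['img'][:,:,::-1]);cv2.imwrite('pics/b.png',b['img'][:,:,::-1])
np.savez('s0.npz',a=cloud(a),b=cloud(b),ai=a['img'],bi=b['img'])
for d in(a,b):
    R=cv2.Rodrigues(np.array(d['rvec'],float))[0];print(-R.T@np.array(d['tvec']).ravel(),d['intrinsics'][0][0])
print(env.observe())
E
```

```text
[-0.09530685 -0.80389626  0.55931723] 481.02517142447533
[ 0.60842658 -0.68461616  0.58483664] 396.98766255590203
{'time_s': 0.1, 'q': array([ 6.20337067e+01,  2.18387172e+01,  7.43785768e+01,  1.97260407e-03,
        8.38586772e+01, -1.23359249e+01]), 'qvel': array([ 0.02950337, -0.05550184, -0.20212194,  0.01203927, -0.03251825,
       -0.037223  ]), 'joint_efforts': array([ 2.56154126e-03, -4.49225700e+01, -2.31657100e+01, -2.56361272e-04,
        3.70760390e-03, -2.34147780e-05]), 'position': array([0.148059  , 0.52943157, 0.23076944]), 'tool_rot': array([[-9.63018794e-01,  2.69433436e-01, -6.52038403e-04],
       [ 2.69434039e-01,  9.63018154e-01, -1.15505385e-03],
       [ 3.16714692e-04, -1.28801991e-03, -9.99999120e-01]]), 'ft_force': array([-0.51270033,  0.92148535,  0.74269344]), 'wrist_torque': array([-0.02854744,  0.00599377, -0.02228185]), 'gripper_force': 0.0, 'grip_width': 0.0858175921733402}
```

View pics/a.png

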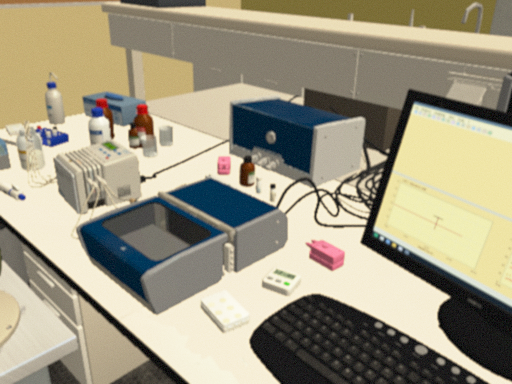

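View pics/b.png

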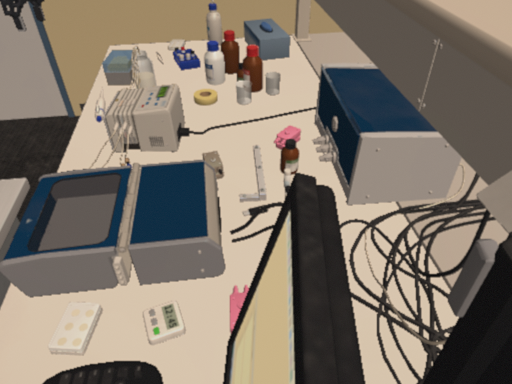

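The side view shows the grey-brown module at about (212,163) and the L-stop with its fence from (258,147) to (262,195) and its end stop at (253,197). Pink look-alikes are at (288,136) and (240,310), and the chamber is at (180,210). The bottle is at (290,157), a vial at (290,178), and possibly the stick at (262,210). In the scene view the module is hidden behind the chamber. I choose (212,163) and will check it in a close crop.

Run:
```python
import numpy as np,cv2
s=np.load('s0.npz');W=s['b'];I=s['bi']
cv2.imwrite('pics/c.png',cv2.resize(I[125:235,180:320,::-1],None,fx=5.5,fy=5.4,interpolation=cv2.INTER_CUBIC))
for (u,v) in [(212,157),(205,165),(218,170),(212,175),(258,150),(259,170),(261,190),(250,197),(245,198),(262,210),(290,150),(290,178),(288,136)]:
    print(u,v,W[v,u].round(3),I[v,u])
```

```text
212 157 [0.605 0.126 0.035] [136 117  98]
205 165 [0.589 0.004 0.099] [157 142 123]
218 170 [0.616 0.079 0.028] [76 65 56]
212 175 [ 0.601 -0.012  0.083] [153 137 119]
258 150 [0.722 0.157 0.023] [187 174 160]
259 170 [0.713 0.073 0.022] [187 172 159]
261 190 [ 0.706 -0.007  0.025] [128 122 113]
250 197 [ 0.68  -0.012  0.013] [170 158 145]
245 198 [ 0.669 -0.015  0.013] [157 149 145]
262 210 [ 0.687 -0.148  0.094] [50 46 43]
290 150 [0.787 0.078 0.068] [104  62  40]
290 178 [0.777 0.021 0.03 ] [212 194 174]
288 136 [0.807 0.193 0.034] [228 127 144]
```

View pics/c.png

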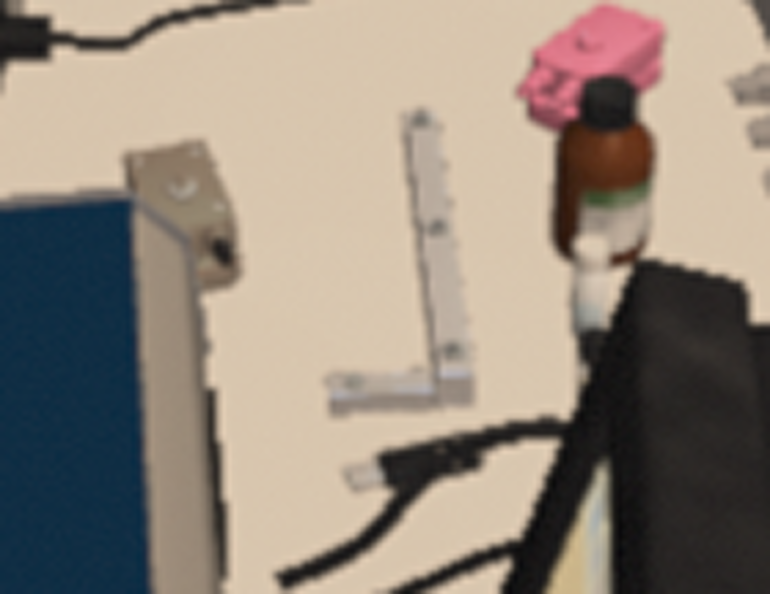

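The crop confirms the module: grey-brown, partly hidden by the chamber, with its dark fittings toward world -y. The L-stop's corner is at the lower right, and the pink look-alike is up by the bottle. Next I bring the wrist camera over it.

Emit:
step_arm --targets '[[[-0.833,-0.493,-0.333],[0,0,0]],[[-0.833,-0.493,-0.333],[0,0,0]],[[-0.833,-0.493,-0.333],[0,0,0]],[[-0.833,-0.493,-0.333],[0,0,0]],[[-0.833,-0.493,-0.333],[0,0,0]],[[-0.833,-0.493,-0.333],[0,0,0]],[[-0.833,-0.493,-0.333],[0,0,0]],[[-0.833,-0.493,-0.333],[0,0,0]],[[-0.833,-0.493,-0.333],[0,0,0]],[[-0.833,-0.493,-0.333],[0,0,0]]]'

```text
time_s: 0.93
position: [0.3491, 0.3196, 0.3309]
tool_rot: [[-0.963, 0.271, -0.001], [0.271, 0.963, 0.0], [0.001, -0.0, -1.0]]
ft_force: [0.3, 0.9, 0.2]
grip_width: 0.0852
gripper_force: 0.0
```

Emit:
step_arm --targets '[[[-0.833,-0.493,0],[0,0,-0.222]],[[-0.833,-0.493,0],[0,0,-0.222]],[[-0.833,-0.493,0],[0,0,-0.222]],[[-0.833,-0.493,0],[0,0,-0.222]],[[-0.833,-0.493,0],[0,0,-0.222]],[[-0.833,-0.493,0],[0,0,-0.222]],[[-0.833,-0.493,0],[0,0,-0.222]],[[-0.833,-0.493,0],[0,0,-0.222]],[[-0.833,-0.493,0],[0,0,-0.222]],[[-0.833,-0.493,0],[0,0,-0.222]]]'

```text
time_s: 1.77
position: [0.5491, 0.1116, 0.3305]
tool_rot: [[-0.995, 0.097, -0.002], [0.097, 0.995, 0.0], [0.002, 0.0, -1.0]]
ft_force: [-0.4, -0.0, -0.2]
grip_width: 0.0855
gripper_force: 0.0
```

Run:
```python
from h import *
d=grab('wrist','pics/w1.png');W=cloud(d);np.savez('w1.npz',W=W,I=d['img'])
o=env.observe();print(o['position'],o['tool_rot'].round(3),o['q'].round(1))
R=cv2.Rodrigues(np.array(d['rvec'],float))[0];print(-R.T@np.array(d['tvec']).ravel())
```

```text
[0.54884624 0.11192955 0.3310229 ] [[-0.995  0.096 -0.001]
 [ 0.096  0.995  0.   ]
 [ 0.001  0.    -1.   ]] [ -0.6  20.2  60.7   0.   99.2 -85.1]
[0.46400371 0.12003803 0.47206612]
```

View pics/w1.png

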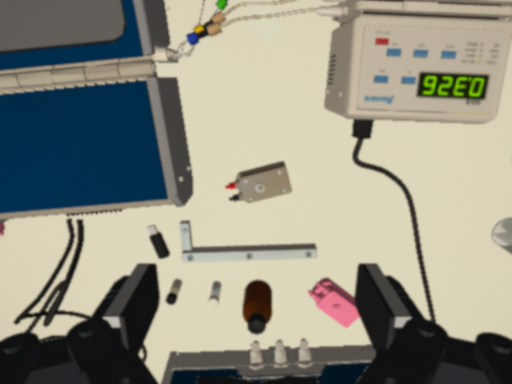

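The wrist view shows everything. The module is at (262,182) with red and black fittings to the left, the fence at (250,254), the end stop at (186,235) and the stick at (158,241). The vials are at (174,291) and (215,291), the bottle at (257,305) and the pink one at (335,302).

```bash
cat >> h.py <<'E'
def rect(W,ulim,vlim,zlim,ret=False):
    M=np.zeros(W.shape[:2],bool);M[vlim[0]:vlim[1],ulim[0]:ulim[1]]=1
    M&=(W[...,2]>zlim[0])&(W[...,2]<zlim[1])
    P=W[M]; r=cv2.minAreaRect((P[:,:2]*1000).astype(np.float32))
    return r,cv2.boxPoints(r).round(1).tolist(),np.median(P[:,2]).round(4),len(P)
E
python3 - <<'E'
from h import *
s=np.load('w1.npz');W=s['W']
print('mod',rect(W,(215,300),(150,210),(.028,.042)))
print('modlow',rect(W,(215,300),(150,210),(.018,.028)))
print('fence',rect(W,(200,325),(235,270),(.014,.028)))
print('end',rect(W,(175,196),(215,242),(.007,.016)))
print('stick',rect(W,(145,172),(220,262),(.004,.014)))
print('cham',rect(W,(160,200),(90,210),(.06,.12)))
for u,v in [(250,254),(186,235),(262,182),(280,225)]:print(W[v,u].round(4))
B=np.load('s0.npz')['b']
print('sideB fence',rect(B,(250,268),(140,205),(.016,.03)))
print('sideB mod',rect(B,(200,225),(145,180),(.03,.042)))
E
```

```text
mod (((601.8594360351562, 110.32655334472656), (38.20280075073242, 79.54789733886719), 9.57613754272461), [[576.4000244140625, 146.39999389648438], [589.5999755859375, 67.9000015258789], [627.2999877929688, 74.30000305175781], [614.0999755859375, 152.6999969482422]], np.float64(0.0325), 1426)
modlow (((594.5296020507812, 104.35389709472656), (29.20565414428711, 89.07492065429688), 25.920265197753906), [[561.9000244140625, 138.0], [600.9000244140625, 57.900001525878906], [627.0999755859375, 70.69999694824219], [588.2000122070312, 150.8000030517578]], np.float64(0.0255), 206)
fence (((711.2708129882812, 97.63897705078125), (172.139404296875, 17.221202850341797), 86.48611450195312), [[697.4000244140625, 12.300000190734863], [714.5999755859375, 11.199999809265137], [725.0999755859375, 183.0], [708.0, 184.10000610351562]], np.float64(0.0185), 1251)
end (((667.9368896484375, -6.098250389099121), (14.137022972106934, 30.511512756347656), 86.84955596923828), [[652.2999877929688, -12.300000190734863], [682.7999877929688, -14.0], [683.5999755859375, 0.10000000149011612], [653.0999755859375, 1.
[... 560 characters left out ...]
25878906]], np.float64(0.0968), 2142)
[0.708  0.0866 0.0202]
[ 0.673  -0.0044  0.0105]
[0.5965 0.1143 0.0322]
[ 0.6762  0.1345 -0.0024]
sideB fence (((714.7937622070312, 82.94752502441406), (202.4042510986328, 16.074634552001953), 86.30516052246094), [[700.2999877929688, -17.5], [716.2999877929688, -18.600000381469727], [729.2999877929688, 183.39999389648438], [713.2999877929688, 184.5]], np.float64(0.0213), 347)
sideB mod (((606.2534790039062, 111.13134765625), (37.4371452331543, 78.0325698852539), 12.691913604736328), [[579.4000244140625, 145.10000610351562], [596.5999755859375, 69.0], [633.0999755859375, 77.19999694824219], [615.9000244140625, 153.3000030517578]], np.float64(0.0353), 240)
```

Averaging the two views gives these values:
- **Home:** about (0.682, 0.027), with the dock yawed 3.6°.
- **Module:** plain-end near corner about (0.577, 0.146), about 13° off the dock axis.

The plan is to push the near long side with two spread fingers to the fence, then push the plain end with shut fingers.

Emit:
step_arm --targets '[[[0,0,0.1],[0,0,-0.042]],[[0,0,0.2],[0,0,-0.042]],[[0,0,0.3],[0,0,-0.042]],[[0,0,0.4],[0,0,-0.042]],[[0,0,0.5],[0,0,-0.042]],[[0,0,0.6],[0,0,-0.042]],[[0,0,0.7],[0,0,-0.042]],[[0,0,0.8],[0,0,-0.042]],[[0,0,0.9],[0,0,-0.042]],[[0,0,0.933],[0,0,-0.042]]]' --jaw 40

```text
time_s: 2.65
position: [0.547, 0.1119, 0.0483]
tool_rot: [[-0.998, 0.063, -0.006], [0.063, 0.998, 0.0], [0.006, -0.0, -1.0]]
ft_force: [0.0, -1.0, -0.8]
grip_width: 0.0398
gripper_force: 0.0
```

Emit:
step_arm --targets '[[[0,0,0.06],[0,0,0]],[[0,0,0.1],[0,0,0]],[[0,0,0.127],[0,0,0]],[[0,0,0.127],[0,0,0]]]'

```text
time_s: 2.98
position: [0.5491, 0.1111, 0.0129]
tool_rot: [[-0.998, 0.064, -0.001], [0.064, 0.998, 0.0], [0.001, 0.0, -1.0]]
ft_force: [-1.0, 0.4, 0.0]
grip_width: 0.0399
gripper_force: 0.0
```

Run:
```python
from h import *
d=grab('wrist','pics/w2.png');W=cloud(d);np.savez('w2.npz',W=W,I=d['img'])
d=grab('side');np.savez('b2.npz',W=cloud(d),I=d['img'])
```

```text
(no output)
```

View pics/w2.png

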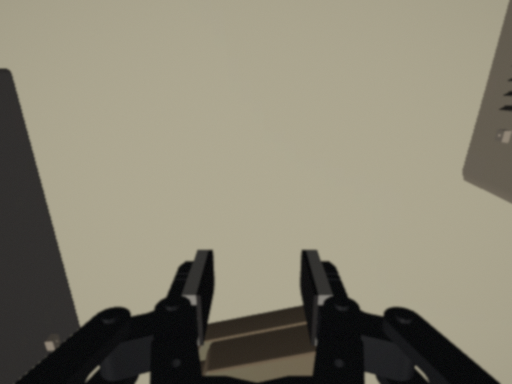

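The hand is down behind the module, with the fingers straddling the middle of its near side and seen at rows 250–340. Now a slow push toward the fence.

Emit:
step_arm --targets '[[[-0.0167,0,0],[0,0,0]],[[-0.033,0,0],[0,0,0]],[[-0.05,0,0],[0,0,0]],[[-0.067,0,0],[0,0,0]],[[-0.083,0,0],[0,0,0]],[[-0.1,0,0],[0,0,0]],[[-0.117,0,0],[0,0,0]],[[-0.133,0,0],[0,0,0]],[[-0.15,0,0],[0,0,0]],[[-0.167,0,0],[0,0,0]]]'

```text
time_s: 3.92
position: [0.6001, 0.1067, 0.0132]
tool_rot: [[-0.998, 0.065, -0.001], [0.065, 0.998, -0.0], [0.001, -0.0, -1.0]]
ft_force: [-4.4, 1.0, 2.6]
grip_width: 0.0397
gripper_force: 2.1
```

Run:
```python
from h import *
d=grab('side');W=cloud(d);np.savez('b3.npz',W=W,I=d['img'])
I=d['img']
cv2.imwrite('pics/b3.png',cv2.resize(I[105:235,180:330,::-1],None,fx=4.5,fy=4.5,interpolation=cv2.INTER_CUBIC))
print(env.observe()['position'],env.observe()['ft_force'])
```

```text
[0.60125506 0.10655523 0.01323214] [-1.25361623 -0.02564735 -1.36188856]
```

View pics/b3.png

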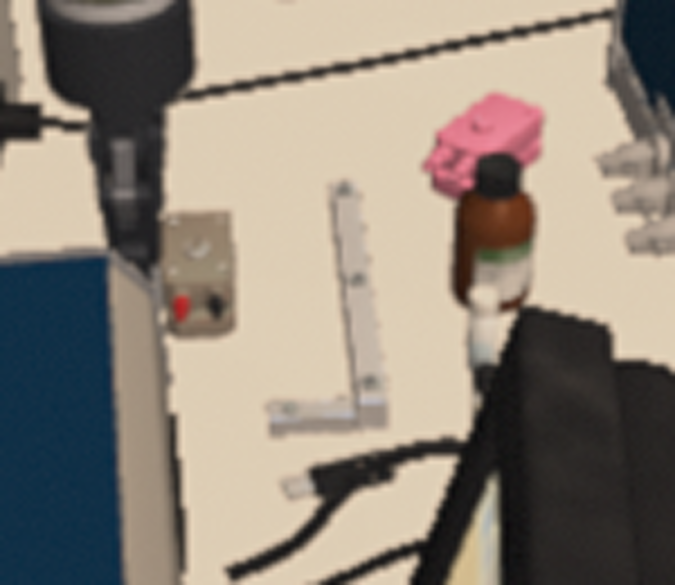

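The module now lies square against the two fingers at crop (198,270), and the fence is about 55 mm ahead. I continue the push.

Emit:
step_arm --targets '[[[-0.0167,0,0],[0,0,0]],[[-0.033,0,0],[0,0,0]],[[-0.05,0,0],[0,0,0]],[[-0.067,0,0],[0,0,0]],[[-0.083,0,0],[0,0,0]],[[-0.1,0,0],[0,0,0]],[[-0.117,0,0],[0,0,0]],[[-0.133,0,0],[0,0,0]],[[-0.15,0,0],[0,0,0]],[[-0.15,0,0],[0,0,0]]]'

```text
time_s: 4.8
position: [0.646, 0.1037, 0.0132]
tool_rot: [[-0.998, 0.066, 0.002], [0.066, 0.998, -0.0], [-0.002, 0.0, -1.0]]
ft_force: [0.2, 0.4, -0.1]
grip_width: 0.0401
gripper_force: 0.0
```

Run:
```python
from h import *
d=grab('side');W=cloud(d)
print(env.observe()['position'],env.observe()['ft_force'])
print('fence',rect(W,(246,270),(140,205),(.016,.027)))
print('mod',rect(W,(222,250),(140,188),(.03,.042)))
cv2.imwrite('pics/b4.png',cv2.resize(d['img'][105:235,180:330,::-1],None,fx=4.5,fy=4.5,interpolation=cv2.INTER_CUBIC))
```

```text
[0.64561289 0.10378609 0.0132452 ] [-0.31208294 -0.04214357  0.22089661]
fence (((702.263916015625, 83.40428161621094), (201.7893524169922, 41.27574157714844), 86.23007202148438), [[675.0, -15.899999618530273], [716.2000122070312, -18.600000381469727], [729.5, 182.6999969482422], [688.2999877929688, 185.39999389648438]], np.float64(0.0213), 359)
mod (((665.2246704101562, 101.7162094116211), (82.95268249511719, 54.39970779418945), 82.79216766357422), [[633.0, 64.0], [687.0, 57.20000076293945], [697.4000244140625, 139.5], [643.4000244140625, 146.3000030517578]], np.float64(0.0353), 306)
```

Emit:
step_arm --targets '[[[-0.006,0,0],[0,0,0]],[[-0.012,0,0],[0,0,0]],[[-0.018,0,0],[0,0,0]],[[-0.023,0,0],[0,0,0]],[[-0.027,0,0],[0,0,0]],[[-0.03,0,0],[0,0,0]]]'

```text
time_s: 5.35
position: [0.6536, 0.1033, 0.0133]
tool_rot: [[-0.998, 0.065, -0.0], [0.065, 0.998, 0.0], [0.0, 0.0, -1.0]]
ft_force: [-5.1, -0.1, 3.0]
grip_width: 0.0402
gripper_force: 2.1
```

Run:
```python
from h import *
d=grab('side');W=cloud(d)
print(env.observe()['position'],env.observe()['ft_force'])
M=(W[...,2]>.028)&(W[...,2]<.042)
for v in range(146,182,4):
    r=[u for u in range(215,275) if M[v,u] and W[v,u,0]>.6 and W[v,u,0]<.73]
    print(v,r[0],r[-1],W[v,r[0]].round(4),W[v,r[-1]].round(4))
```

```text
[0.65381384 0.10333141 0.01328939] [-3.88519604  1.07309143  2.23026768]Traceback (most recent call last):
  File "<stdin>", line 7, in <module>
IndexError: list index out of range
```

Emit:
step_arm --targets '[[[-0.003,0,0],[0,0,0]],[[-0.006,0,0],[0,0,0]],[[-0.008,0,0],[0,0,0]],[[-0.008,0,0],[0,0,0]]]'

```text
time_s: 5.73
position: [0.6562, 0.1032, 0.0133]
tool_rot: [[-0.998, 0.065, 0.0], [0.065, 0.998, 0.0], [-0.0, 0.0, -1.0]]
ft_force: [-4.4, -1.1, 2.6]
grip_width: 0.04
gripper_force: 1.8
```

Emit:
step_arm --targets '[[[-0.003,0,0],[0,0,0]],[[-0.006,0,0],[0,0,0]],[[-0.008,0,0],[0,0,0]],[[-0.008,0,0],[0,0,0]]]'

```text
time_s: 6.07
position: [0.6576, 0.1031, 0.0133]
tool_rot: [[-0.998, 0.065, -0.003], [0.065, 0.998, -0.0], [0.003, -0.0, -1.0]]
ft_force: [-9.0, -0.3, 6.2]
grip_width: 0.0399
gripper_force: 4.5
```

Run:
```python
from h import *
d=grab('side')
print(env.observe()['position'],env.observe()['ft_force'])
cv2.imwrite('pics/b5.png',cv2.resize(d['img'][130:220,200:300,::-1],None,fx=7,fy=6.5,interpolation=cv2.INTER_CUBIC))
```

```text
[0.65755162 0.10307438 0.01326585] [-10.19861313  -0.08750292   6.15718444]
```

View pics/b5.png

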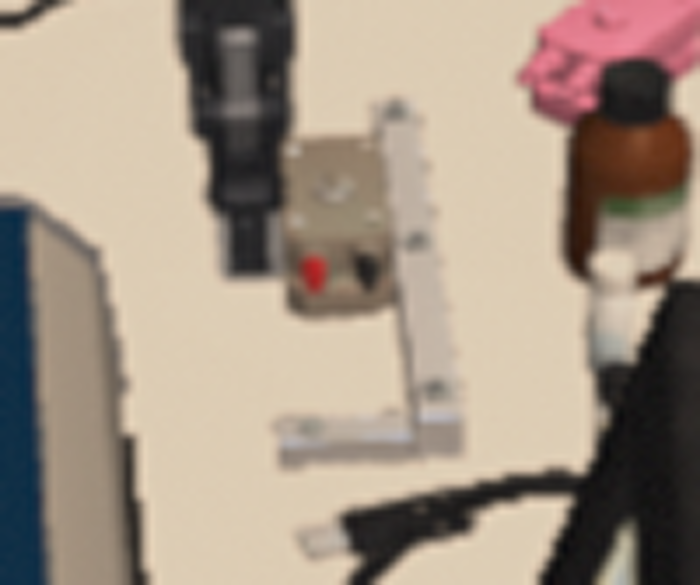

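The module is square on the fence at about 10 N, at crop (340,220), and the end stop is still about 60 mm away. I back off, shut the fingers up high, and go over to the plain end.

Emit:
step_arm --targets '[[[0.03,0,0],[0,0,0]],[[0.08,0,0],[0,0,0]],[[0.1,0,0],[0,0,0]],[[0.1,0,-0.13],[0,0,0]],[[0.1,0,-0.26],[0,0,0]],[[0.1,0,-0.3],[0,0,0]]]'

```text
time_s: 6.62
position: [0.6313, 0.1049, 0.109]
tool_rot: [[-0.998, 0.065, 0.01], [0.065, 0.998, -0.0], [-0.01, 0.0, -1.0]]
ft_force: [1.3, -0.4, 0.8]
grip_width: 0.04
gripper_force: 0.0
```

Emit:
step_arm --targets '[[[0,0.1,0],[0,0,0]],[[-0.08,0.2,0],[0,0,0]],[[-0.15,0.28,0],[0,0,0]],[[-0.19,0.303,0],[0,0,0]],[[-0.19,0.303,0],[0,0,0]],[[-0.19,0.303,0],[0,0,0]],[[-0.19,0.303,0],[0,0,0]],[[-0.19,0.303,0],[0,0,0]]]' --jaw 0

```text
time_s: 7.28
position: [0.691, 0.1911, 0.1034]
tool_rot: [[-0.998, 0.066, -0.0], [0.066, 0.998, -0.0], [0.0, -0.0, -1.0]]
ft_force: [-0.8, -0.5, 1.2]
grip_width: -0.0
gripper_force: 0.0
```

Run:
```python
from h import *
d=grab('side');W=cloud(d)
print(env.observe()['position'],env.observe()['grip_width'])
M=(W[...,2]>.028)&(W[...,2]<.045)&(W[...,0]>.63)&(W[...,0]<.74)&(W[...,1]>.04)&(W[...,1]<.16)
P=W[M][:,:2]*1000
r=cv2.minAreaRect(P.astype(np.float32));print(r,cv2.boxPoints(r).round(1))
```

```text
[0.69105208 0.19115594 0.10356874] 0.0001369744062406774
((688.5025634765625, 97.53700256347656), (85.90519714355469, 37.86867141723633), 86.90629577636719) [[667.3  55.7]
 [705.1  53.6]
 [709.7 139.4]
 [671.9 141.4]]
```

The module is on the fence with its plain end at y≈0.140. Now I descend and push it along the fence.

Emit:
step_arm --targets '[[[0,0,0.1],[0,0,0]],[[0,0,0.2],[0,0,0]],[[0,0,0.27],[0,0,0]],[[0,0,0.303],[0,0,0]],[[0,0,0.303],[0,0,0]],[[0,-0.04,0.303],[0,0,0]],[[0,-0.07,0.303],[0,0,0]],[[0,-0.08,0.303],[0,0,0]]]'

```text
time_s: 8.0
position: [0.6907, 0.1659, 0.0143]
tool_rot: [[-0.998, 0.067, 0.003], [0.067, 0.998, -0.0], [-0.003, -0.0, -1.0]]
ft_force: [0.6, -0.3, 0.1]
grip_width: 0.0
gripper_force: 0.0
```

Emit:
step_arm --targets '[[[0,-0.0167,0],[0,0,0]],[[0,-0.033,0],[0,0,0]],[[0,-0.05,0],[0,0,0]],[[0,-0.067,0],[0,0,0]],[[0,-0.083,0],[0,0,0]],[[0,-0.1,0],[0,0,0]],[[0,-0.117,0],[0,0,0]],[[0,-0.133,0],[0,0,0]],[[0,-0.133,0],[0,0,0]]]'

```text
time_s: 8.75
position: [0.6874, 0.1277, 0.0128]
tool_rot: [[-0.998, 0.066, 0.001], [0.066, 0.998, 0.0], [-0.001, 0.0, -1.0]]
ft_force: [0.6, 0.5, 0.9]
grip_width: -0.0001
gripper_force: 0.3
```

Run:
```python
from h import *
d=grab('side');W=cloud(d)
print(env.observe()['position'],env.observe()['ft_force'])
cv2.imwrite('pics/b6.png',cv2.resize(d['img'][130:220,200:300,::-1],None,fx=7,fy=6.5,interpolation=cv2.INTER_CUBIC))
M=(W[...,2]>.028)&(W[...,2]<.037)&(W[...,0]>.63)&(W[...,0]<.74)&(W[...,1]>-.02)&(W[...,1]<.11)
P=W[M][:,:2]*1000
r=cv2.minAreaRect(P.astype(np.float32));print(r,cv2.boxPoints(r).round(1))
```

```text
[0.68722761 0.1276853  0.01247479] [-0.45071725  0.49093474 -0.51441023]
((686.8388671875, 68.9892578125), (82.72916412353516, 37.549034118652344), 86.87736511230469) [[665.8  28.7]
 [703.3  26.7]
 [707.8 109.3]
 [670.3 111.3]]
```

View pics/b6.png

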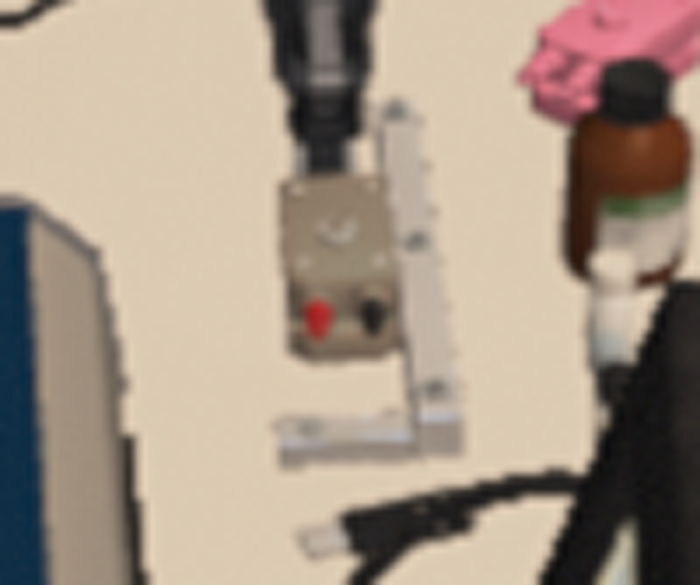

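The module slides along the fence with the pusher on its plain end, and the end stop is about 42 mm ahead. I continue and slow down for contact.

Emit:
step_arm --targets '[[[0,-0.015,0],[0,0,0]],[[0,-0.03,0],[0,0,0]],[[0,-0.045,0],[0,0,0]],[[0,-0.06,0],[0,0,0]],[[0,-0.075,0],[0,0,0]],[[0,-0.09,0],[0,0,0]],[[0,-0.105,0],[0,0,0]],[[0,-0.12,0],[0,0,0]],[[0,-0.12,0],[0,0,0]]]'

```text
time_s: 9.55
position: [0.6848, 0.091, 0.0123]
tool_rot: [[-0.998, 0.066, -0.0], [0.066, 0.998, -0.001], [0.0, -0.001, -1.0]]
ft_force: [-0.1, 1.0, 0.0]
grip_width: -0.0006
gripper_force: 0.1
```

Emit:
step_arm --targets '[[[0,-0.004,0],[0,0,0]],[[0,-0.008,0],[0,0,0]],[[0,-0.012,0],[0,0,0]],[[0,-0.015,0],[0,0,0]],[[0,-0.017,0],[0,0,0]],[[0,-0.017,0],[0,0,0]]]'

```text
time_s: 10.05
position: [0.6844, 0.087, 0.0122]
tool_rot: [[-0.998, 0.065, -0.0], [0.065, 0.998, -0.0], [0.0, -0.0, -1.0]]
ft_force: [-0.1, 2.1, 1.1]
grip_width: 0.0003
gripper_force: 1.4
```

Emit:
step_arm --targets '[[[0,-0.004,0],[0,0,0]],[[0,-0.007,0],[0,0,0]],[[0,-0.01,0],[0,0,0]],[[0,-0.01,0],[0,0,0]]]'

```text
time_s: 10.38
position: [0.6844, 0.0854, 0.0124]
tool_rot: [[-0.998, 0.065, 0.0], [0.065, 0.998, 0.002], [-0.0, 0.002, -1.0]]
ft_force: [0.5, 9.0, 0.8]
grip_width: 0.0002
gripper_force: 4.6
```

Contact with the end stop at 9 N. I back off, lift, and look.

Emit:
step_arm --targets '[[[0,0.03,0],[0,0,0]],[[0,0.09,0],[0,0,0]],[[0,0.12,0],[0,0,0]],[[0,0.12,-0.13],[0,0,0]],[[0,0.12,-0.26],[0,0,0]],[[0,0.12,-0.39],[0,0,0]],[[0.1,0.15,-0.5],[0,0,0]],[[0.2,0.2,-0.6],[0,0,0]],[[0.3,0.2,-0.7],[0,0,0]],[[0.3,0.2,-0.7],[0,0,0]]]' --jaw 0

```text
time_s: 11.22
position: [0.5964, 0.1512, 0.2282]
tool_rot: [[-0.998, 0.063, 0.007], [0.063, 0.998, -0.0], [-0.007, 0.0, -1.0]]
ft_force: [0.2, 0.6, 0.3]
grip_width: -0.0
gripper_force: 0.0
```

Run:
```python
from h import *
d=grab('side');W=cloud(d);w=grab('wrist');V=cloud(w)
print(env.observe()['position'])
A=cv2.resize(d['img'][140:215,215:295],(560,525),interpolation=cv2.INTER_CUBIC)
cv2.imwrite('pics/f1.png',A[:,:,::-1]);cv2.imwrite('pics/fw.png',w['img'][:,:,::-1])
def fit(W):
    M=(W[...,2]>.028)&(W[...,2]<.037)&(W[...,0]>.63)&(W[...,0]<.74)&(W[...,1]>-.04)&(W[...,1]<.09)
    r=cv2.minAreaRect((W[M][:,:2]*1000).astype(np.float32));print('mod',r,cv2.boxPoints(r).round(1).tolist())
    M=(W[...,2]>.014)&(W[...,2]<.026)&(W[...,0]>.68)&(W[...,0]<.74)&(W[...,1]>.085)&(W[...,1]<.19)
    r=cv2.minAreaRect((W[M][:,:2]*1000).astype(np.float32));print('fence',r,cv2.boxPoints(r).round(1).tolist())
fit(W);fit(V)
```

```text
[0.598016   0.15021923 0.22443407]
mod ((683.984375, 28.172367095947266), (87.1300277709961, 37.54787063598633), 85.78108215332031) [[662.0999755859375, -13.899999618530273], [699.5, -16.700000762939453], [705.9000244140625, 70.19999694824219], [668.5, 73.0]]
fence ((718.118408203125, 133.73776245117188), (94.92320251464844, 16.099287033081055), 86.37014770507812) [[707.0999755859375, 86.9000015258789], [723.0999755859375, 85.9000015258789], [729.2000122070312, 180.60000610351562], [713.0999755859375, 181.60000610351562]]
mod ((679.8546752929688, 32.303070068359375), (79.96651458740234, 37.96503448486328), 86.27721405029297) [[658.2999877929688, -6.400000095367432], [696.2000122070312, -8.800000190734863], [701.4000244140625, 71.0], [663.5, 73.4000015258789]]
fence ((713.30126953125, 134.47317504882812), (99.47900390625, 15.66235065460205), 86.15389251708984) [[702.2000122070312, 85.4000015258789], [717.7999877929688, 84.30000305175781], [724.5, 183.60000610351562], [708.7999877929688, 184.60000610351562]]
```

View pics/f1.png

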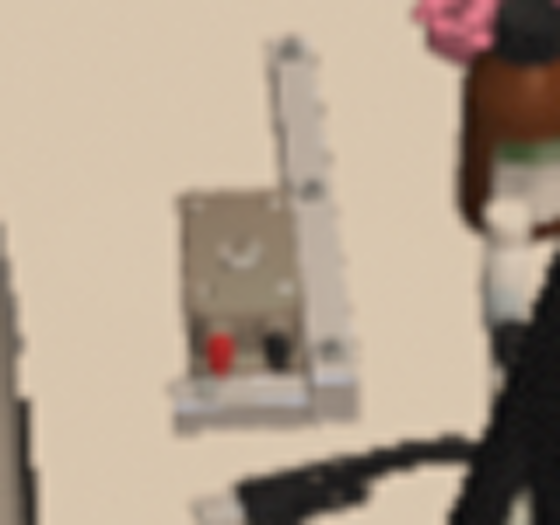

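The side view shows the module in the corner: long side on the fence, and the foot at the end stop with the fittings over it. I use the last picture for the wrist close-up.

Run:
```python
from h import *
w=get_image('wrist');K=np.array(w['intrinsics'])
p=cv2.projectPoints(np.array([[.682,.03,.02]]),np.array(w['rvec'],float),np.array(w['tvec'],float),K,None)[0].ravel().astype(int);print(p)
u,v=np.clip(p[0],90,421),np.clip(p[1],70,313)
cv2.imwrite('pics/fw2.png',cv2.resize(w['img'][v-70:v+70,u-90:u+90,::-1],None,fx=4.2,fy=4.2,interpolation=cv2.INTER_CUBIC))
```

```text
[153 243]
```

View pics/fw2.png

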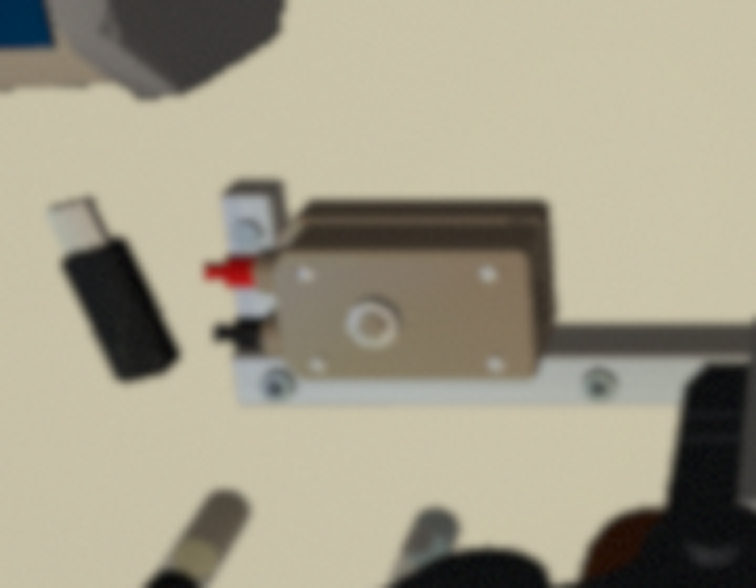

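The wrist close-up shows the module seated: its foot is at the end stop near (283,235) and its fittings reach over the stop at (230,300). The long side runs parallel to the fence and on it, and the stick and vials are untouched.

```bash
python3 -c "
from rig import close_job;print(close_job())"
```

```text
the job is handed in; nothing more can be done
None
```

The module is in the corner of the L-stop, with its long side on the fence to within about 0.5 mm as measured. Its foot is against the end stop with the fittings reaching over it, the vials, bottle and stick were not touched, and I handed the job in at about 11 s with the arm clear.

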